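Lever open the slide box

TASK

The wooden slide box has a tight lid without a handle, only a notch under the middle of its front edge, above a small steel ledge. Take the knife from the shallow tray and lever the lid open with its blade, keeping the gripper off the lid until it stands a good finger's width open; then swing the lid back until it stands upright or beyond. Lay the knife back down in the tray, wholly inside its rim, and do not shove the jar or the carton that stand nearby.

Things in the scene. Friction and masses are not known exactly. Their poses are not given: they have to be found in the camera images.
- slide_box: Fixed plywood box, 130 deep (x) x 170 wide (y) x 94 mm high, lid on top; slide rack inside up to 77 mm. Origin: centre of its underside, on the table, z up. Front (-x) wall, 8 mm thick, has a notch mid-top: 60 mm wide, from 84 mm up to the lid's underside at 94 mm. Flush with the notch's floor a steel ledge, 60 mm wide, 22 mm deep, 16 mm thick, sticks out in front.
- ledge_edge (a point): Middle of the ledge's outer upper edge, 87 mm in front of the box's centre (22 mm in front of the front wall and of the lid's edge), 84 mm above the table. Axes as the box.
- lid_hinge (a point): Middle of the lid's hinge line, at the box's rear upper edge (65 mm behind the box's centre, 94 mm above the table). The hinge runs along the box's y. Axes as the box.
- lid_edge (a point): On the lid: middle of the lower edge of its front, 130 mm from the hinge line. Turns with the lid.
- lid (a joint): Lid angle in rad: 0 closed, grows as its front edge rises, 1.57 upright, stop at 1.9. A plain wooden plate, 130 x 170 x 8 mm, 90 g, flush with the box's outer faces, no handle; a stiff hinge (0.13 Nm of friction) holds it wherever it is left; about 2 N at the front edge lift it.
- tray: Fixed shallow black plastic tray, 250 mm (its x) x 140 mm (its y), rim 11 mm high and 3 mm thick, floor 3 mm thick. Origin: centre of its underside, on the table.
- knife: Loose blunt knife, 185 mm long, about 90 g, lying in the tray along its x, blade to +x. Wooden handle from x = -100 to 0 mm, 18 mm wide (y), 20 mm high; flat steel blade from x = 0 to +85 mm, 24 mm wide, 3 mm thick, at half the handle's height (mid-thickness 10 mm above the handle's underside). Origin: on the handle's underside, below the joint of handle and blade.
- knife_tip (a point): Middle of the blade's front edge, at mid-thickness.
- knife_butt (a point): Middle of the handle's rear end, at half its height.
- jar: Loose small amber glass jar with black cap, diameter 48 mm, 66 mm high, on the table between box and tray. Origin: centre of its underside.
- carton: Loose small cardboard box, 75 x 55 x 40 mm high, on the table nearer to the robot than the jar. Origin: centre of its underside.
Not all that is in view belongs to the job. What is meant by the knife is not turquoise, and is the larger of those in its own colour.

How it is judged:
By the outcome, as a careful person would: the job done as asked, in the order asked, and still so for the second after the job is handed in, with the robot touching nothing.
It also fails if it takes over 64 s, if anything falls off the work surface, if the arm or the gripper's body presses on something with over 40 N, if the wrist force passes 120 N, or if a joint passes its speed limit or range.

ROBOT

A 7-joint arm with a two-finger parallel gripper is mounted at the origin on the work surface. World frame = base frame: x ahead of the robot, y to its left, z up, the work surface at z = 0. Lengths are in m, angles in rad, forces in N, time in s.
With the tool pointing down it reaches from about 0.425 to 0.875 m from the base axis. Payload 8.4 kg.
Tool frame: the origin (TCP) lies at the very end of the fingers, on their centre line; the grasp point (between the pads) lies 19 mm behind it (hold_point_z is the distance from the TCP to the grasp point, in m); z points along the fingers, y is the line along which they close (so a half turn about z gives the same grasp; the last joint's range is limited). The gripper opens to 85 mm and grips with 20 to 120 N. Pads are 22 mm wide; open, the fingers measure 114 mm over their backs; the gripper's body (76 mm by 85 mm) begins 54 mm behind the grasp point. The pads swing forward as they close: fully open they stand 13 mm farther back than shut.
Start: joints at [-1.308, 0.333, 0.04, 1.465, -0.013, 1.343, -0.059], TCP at [0.23, 0.608, 0.231] pointing down, gripper open.
Joint ranges: [-2.58, 2.58], [-0.38, 2.09], [-1.3, 1.39], [0.25, 2.4], [-1.5, 4.64], [0.08, 2.09], [-2.65, 2.65]. Speed limits (rad/s): [2.22, 2.22, 2.79, 2.79, 3.14, 3.14, 3.14].

INTERFACE

Orientations are given as a unit quaternion [x, y, z, w].
In Python, from rig import * gives the robot as it stands.
- The arm moves only by the tool arm_command, never from a script. Its argument "rows" is a list of rows, each an object of numbers: "tx", "ty", "tz": the shift along the tool's x, y, z in cm; "wx", "wy", "wz": the turn, a rotation vector about the tool's x, y, z in degrees; "gripper": the opening, from 0 (shut) to 1 (fully open). A call has exactly 8 rows; each row shifts and turns the commanded pose from where the row before left it, along the tool's axes as they then stand; what a row does not reach is not made up. A row lasts 1/8 s, in which the tool goes at most 62.5 mm and 10.7 degrees, less where a joint would pass 70% of its speed; a pose out of reach is approached as far as the arm can. A call is refused whole if a number of a shift passes 6.25 or a number of a turn 10.7, either way. A call with a gripper value outside its range is refused whole. The fingers move at their own pace and stop on an object; "newtons" is the grip in N (left out, the last holds). Time passes only in rows, so rows that do not move let the fingers close, or fill a call up. It gives the time, the measured TCP pose, the force, the opening and the grip force at its end, in the units of the state.
- state(): the state, without advancing time (a new reading comes with each control period).
- grab_frame(name): name is "scene" or "side" or "wrist"; returns a dict with "image" (420x560x3 uint8, red, green, blue), "range_z" (420x560 float32, m along the optical axis (not along the pixel's ray), 0 where there is no reading), "fovy" (degrees; the focal length in pixels is half the picture's height over the tangent of half this angle, whatever the lens; pixels are square), "cx", "cy" (the principal point, pixels), "camera_from_world" (4x4, takes a point from world to camera coordinates). Camera axes: x right, y down, z forward; pixel columns grow to the right and rows downward; lengths in m; the calibration is good to about 2 mm. A picture is of the moment at which its call begins.
- finish_job(): hands the job in; it is judged then, once.
The state is a dict: "t": time; "joint_pos": joint angles; "qvel": joint speeds; "effort": joint torques, N m; "ee_pos": TCP position; "orientation": TCP orientation; "force": force on the tool from outside, world axes, zero at the start; "torque": the same for the moment, N m; "grip_width": finger opening in m; "gripper_force": force on a finger pad.
Only numpy, scipy, OpenCV 4.12 (cv2) and the standard library are available. Lean on these libraries where they do the work, as an engineer would, in place of code of your own. Each camera call takes 0.05 s, during which the arm holds its last target. There are 200 camera calls.

## Working session

There is one attempt and no reset: what is moved stays moved. The work goes in short steps, Python scripts to look and compute and a tool call to move; the robot and the scene stay as the last step left them, time stands still between calls to the robot, and variables do not carry over. Pictures are saved under pics/ and viewed, at most 10 in all, crops included, and the job is handed in when it is done.

Besides the shell and the picture viewer there is one more tool, called after ">>>" as a command line: name --argument value ..., lists and objects as JSON in quotes. arm_command: Moves the arm, as the interface text tells. Its arguments: {"type":"object","properties":{"rows":{"type":"array","items":{"type":"object","properties":{"tx":{"type":"number"},"ty":{"type":"number"},"tz":{"type":"number"},"wx":{"type":"number"},"wy":{"type":"number"},"wz":{"type":"number"},"gripper":{"type":"number"}}}},"newtons":{"type":"number"}},"required":["rows"]}

```bash
mkdir -p pics; ls; cat > h.py <<'E'
from rig import *
import numpy as np, cv2
from scipy.spatial.transform import Rotation as R
def grab(n):
    f=grab_frame(n); f['f']=f['image'].shape[0]/2/np.tan(np.radians(f['fovy'])/2); return f
def save(f,p,crop=None,s=1):
    im=f['image'][:,:,::-1]
    if crop: u0,v0,u1,v1=crop; im=im[v0:v1,u0:u1]
    cv2.imwrite('pics/'+p,cv2.resize(im,None,fx=s,fy=s,interpolation=cv2.INTER_CUBIC))
def cloud(f):
    z=f['range_z'].astype(float); v,u=np.indices(z.shape)
    P=np.stack([(u-f['cx'])/f['f']*z,(v-f['cy'])/f['f']*z,z],-1)
    T=np.linalg.inv(f['camera_from_world']); W=P@T[:3,:3].T+T[:3,3]; W[z==0]=np.nan; return W
def proj(f,p):
    T=f['camera_from_world']; c=T[:3,:3]@np.array(p)+T[:3,3]; return c[:2]/c[2]*f['f']+[f['cx'],f['cy']]
E
python3 - <<'E'
from h import *
import pickle
for n in ['scene','side']:
    f=grab(n); save(f,n+'0.png'); pickle.dump(f,open(n+'0.pkl','wb')); print(n,f['fovy'],np.linalg.inv(f['camera_from_world'])[:3].round(3).tolist())
print(state())
E
```

```text
pics
scene 54.71248027555107 [[-0.355, 0.558, -0.75, 1.092], [0.935, 0.221, -0.278, 0.21], [0.011, -0.8, -0.6, 0.569]]
side 51.72179902685086 [[-0.992, -0.081, 0.102, 0.385], [-0.129, 0.573, -0.809, 0.719], [0.007, -0.815, -0.579, 0.625]]
{'t': 0.1, 'joint_pos': array([-1.3082033 ,  0.33380163,  0.03985879,  1.46617765, -0.01341732,
        1.34330531, -0.05852855]), 'qvel': array([ 0.00071748, -0.00308171,  0.00038592, -0.00281327,  0.00013084,
       -0.00241727,  0.00041033]), 'effort': array([ 4.23770602e-03, -6.60017753e+01,  1.37074850e+00, -4.06472003e+01,
        1.71396334e-02,  8.94648721e-03,  1.10897542e-06]), 'ee_pos': array([0.22993197, 0.60753225, 0.23053749]), 'orientation': array([ 1.79928347e-01,  9.83679461e-01, -7.07084695e-04, -9.25834374e-05]), 'force': array([-0.19052398,  0.44060236,  0.25189318]), 'torque': array([0.03515551, 0.03585692, 0.00478649]), 'gripper_force': 0.0, 'grip_width': 0.08523081781867273}
```

View pics/scene0.png

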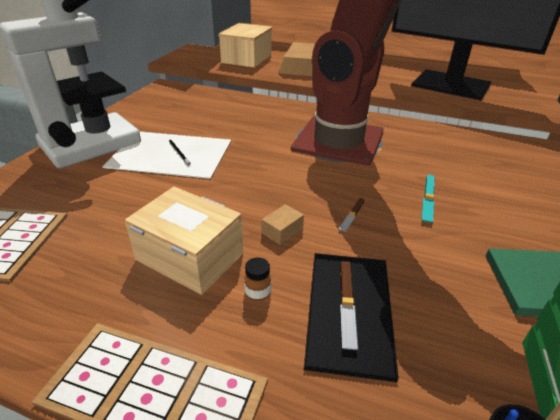

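View pics/side0.png

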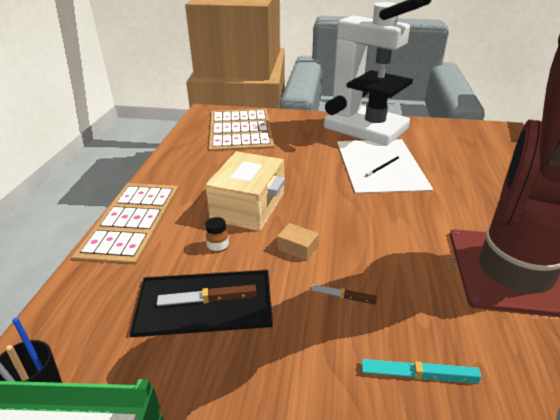

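Candidates: the large brown-handled knife in the tray (scene 347,305; side 207,295), a small brown knife on the table (352,215; 345,293), a turquoise cutter (428,198; 420,371) and a black pen (180,152; 382,166). I choose the tray knife. Next I check it in a crop and measure.

```bash
python3 - <<'E'
from h import *
import pickle
def rect(P,name):
    r=cv2.minAreaRect((P[:,:2]*1000).astype(np.float32)); print(name,len(P),'c',np.round(r[0],1),'size',np.round(r[1],1),'ang',round(r[2],2),'zmed',np.median(P[:,2]).round(4))
for n in ['scene','side']:
    f=pickle.load(open(n+'0.pkl','rb')); W=cloud(f); im=f['image'].astype(int)
    if n=='scene': save(f,'crop_knife.png',(290,180,460,390),2.8)
    boxes={'scene':dict(tray=(295,245,405,385),box=(120,180,250,290),jar=(240,255,275,305),carton=(258,203,306,248),small=(335,195,368,235)),
           'side':dict(tray=(128,265,280,340),box=(205,145,290,228),jar=(200,215,234,255),carton=(272,222,322,260),small=(305,280,382,306))}[n]
    for k,(a,b,c,d) in boxes.items():
        P=W[b:d,a:c].reshape(-1,3); C=im[b:d,a:c].reshape(-1,3); ok=~np.isnan(P[:,0]); P=P[ok]; C=C[ok]
        if k=='tray':
            dark=C.max(1)<60; rect(P[dark],n+' tray'); s=C.sum(1)
            # knife: not dark, within the tray
            from scipy.spatial import ConvexHull
            tr=cv2.boxPoints(cv2.minAreaRect((P[dark][:,:2]*1000).astype(np.float32)))
            ins=np.array([cv2.pointPolygonTest(tr,(float(x*1000),float(y*1000)),True)>8 for x,y in P[:,:2]])
            K=ins&(P[:,2]>0.008); rect(P[K],n+' knife')
            br=K&(C[:,0]<150)&(C[:,0]>C[:,2]*1.5); rect(P[br],n+' handle'); gr=K&(abs(C[:,0]-C[:,2])<40)&(C.min(1)>110); rect(P[gr],n+' blade')
            print('floor z',np.median(P[ins&dark][:,2]).round(4))
        elif k=='box':
            rect(P[abs(P[:,2]-.102)<.006],n+' lidtop'); L=P[(P[:,2]>.06)&(P[:,2]<.09)]; rect(L,n+' mid')
        else:
            h={'jar':.066,'carton':.04,'small':.01}[k]; rect(P[abs(P[:,2]-h)<.006],n+' '+k)
E
```

```text
scene tray 8608 c [611.  171.9] size [262.9 142. ] ang 12.87 zmed 0.0016
scene knife 1209 c [597.2 169. ] size [213. 123.] ang 13.29 zmed 0.0136
scene handle 448 c [557.1 158.5] size [130.1 121. ] ang 13.29 zmed 0.0209
scene blade 620 c [659.4 177.2] size [87.1 24.2] ang 15.51 zmed 0.0129
floor z 0.0014
scene lidtop 4247 c [ 603.1 -157.9] size [172.2 136.8] ang 79.15 zmed 0.1004
scene mid 1383 c [ 599.8 -117.3] size [250.1 156.5] ang 78.66 zmed 0.074
scene jar 376 c [636.   5.] size [42.2 40. ] ang 22.26 zmed 0.0642
scene carton 625 c [459.2 -11.6] size [56.9 77.4] ang 67.79 zmed 0.0382
scene small 246 c [356.  117.3] size [ 16.8 124.7] ang 82.44 zmed 0.0072
side tray 6441 c [615.7 171.9] size [249.6 143.5] ang 12.87 zmed 0.0043
side knife 1135 c [613.9 146.9] size [185.3  76.3] ang 10.75 zmed 0.0166
side handle 621 c [585.2 152.2] size [ 57.9 128.3] ang 81.35 zmed 0.0227
side blade 459 c [659.  177.6] size [85.1 28.3] ang 14.63 zmed 0.0155
floor z 0.0041
side lidtop 2166 c [ 600.8 -156.6] size [174.2 136.7] ang 78.94 zmed 0.1032
side mid 1160 c [577.9 -95.1] size [259.2 121. ] ang 41.32 zmed 0.0749
side jar 236 c [633.2   7.6] size [42.7 41. ] ang 84.83 zmed 0.0667
side carton 638 c [457.7 -10.1] size [57.1 76.2] ang 67.54 zmed 0.0408
side small 498 c [351.7 111.5] size [149.8  62.8] ang 9.08 zmed 0.0098
```

View pics/crop_knife.png

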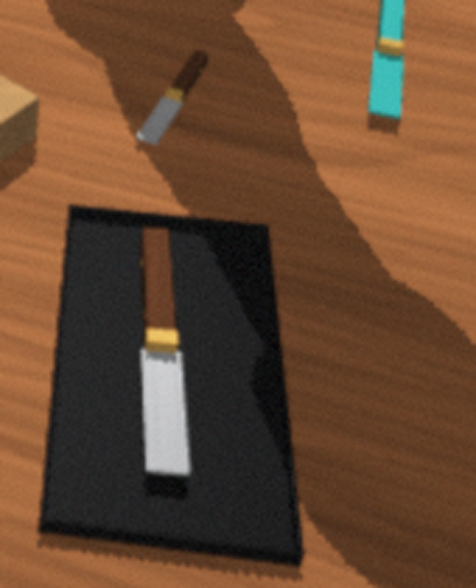

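The crop confirms it: brown handle, gold ferrule and a broad blade pointing away from the robot, clearly larger than the small brown knife at crop (175,95). The measured heights agree with the text: lid top 0.100/0.103, blade top 0.013/0.0155. The box front and ledge face the robot.

>>> arm_command --rows '[{"tx": -4.9,"ty": -2.96,"tz": 0.5,"gripper": 1},{"tx": -4.9,"ty": -2.96,"tz": 0.5},{"tx": -4.9,"ty": -2.96,"tz": 0.5},{"tx": -4.9,"ty": -2.96,"tz": 0.5},{"tx": -4.9,"ty": -2.96,"tz": 0.5},{"tx": -4.9,"ty": -2.96,"tz": 0.5},{"tx": -4.9,"ty": -2.96,"tz": 0.5},{"tx": -4.9,"ty": -2.96,"tz": 0.5}]'

```text
invalid input
```

>>> arm_command --rows '[{"tx": -4.9,"ty": -2.96,"tz": 0.5},{"tx": -4.9,"ty": -2.96,"tz": 0.5},{"wz": -8.9},{"wz": -8.9},{"wz": -8.9},{"wz": -8.9},{},{}]'

```text
invalid input
```

```bash
cat >> h.py <<'E'
def rows(tp,tR=None):
    "tool-frame shift (cm) and turn (deg) to the target, from measured pose"
    s=state(); q=R.from_quat(s['orientation']); d=q.inv().apply(np.array(tp)-s['ee_pos'])*100
    w=(q.inv()*tR).as_rotvec(degrees=True) if tR is not None else None
    print('shift cm',d.round(2),'turn deg',None if w is None else w.round(2)); 
def down(yaw_x):  # tool down, tool x at yaw_x deg in world
    return R.from_euler('z',yaw_x,degrees=True)*R.from_euler('x',180,degrees=True)
E
python3 - <<'E'
from h import *
import pickle
s=state(); print(s['t'],s['ee_pos'],R.from_quat(s['orientation']).as_matrix()[:,0].round(3))
f=grab('wrist'); pickle.dump(f,open('w1.pkl','wb')); save(f,'w1.png')
W=cloud(f); P=W.reshape(-1,3); C=f['image'].reshape(-1,3).astype(int)
tc=np.array([.613,.172]); a=np.radians(12.87); L=(P[:,:2]-tc)@np.array([[np.cos(a),-np.sin(a)],[np.sin(a),np.cos(a)]])
ins=(abs(L[:,0])<.115)&(abs(L[:,1])<.06)
br=ins&(C[:,0]>C[:,2]*1.5)&(C[:,0]>60); gr=ins&(abs(C[:,0]-C[:,2])<40)&(C.min(1)>110)
for m,n in((br,'handle'),(gr,'blade')):
    print(n,m.sum(),cv2.minAreaRect((P[m][:,:2]*1000).astype(np.float32)),np.nanmedian(P[m][:,2]))
k=(br|gr); r=cv2.minAreaRect((P[k][:,:2]*1000).astype(np.float32)); print(r)
print('floor',np.nanmedian(P[ins&(C.max(1)<50)][:,2]))
E
```

```text
0.1 [0.22993197 0.60753225 0.23053749] [-0.935  0.354 -0.   ]
handle 0 ((0.0, 0.0), (0.0, 0.0), 0.0) nan
blade 0 ((0.0, 0.0), (0.0, 0.0), 0.0) nan
((0.0, 0.0), (0.0, 0.0), 0.0)
floor nan
  return np.nanmean(a, axis, out=out, keepdims=keepdims)
```

View pics/w1.png

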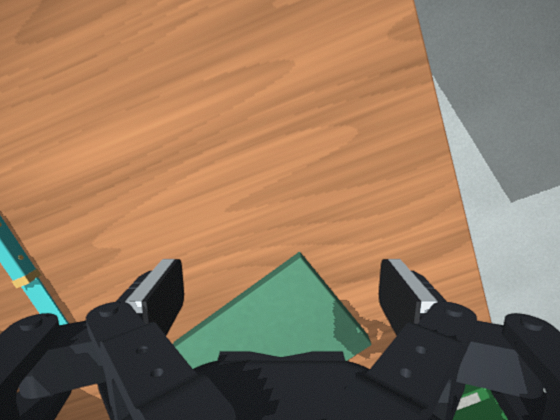

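The picture still shows the start position: the table, a green mat at (290,300), and no knife. The move was refused, probably because every row needs all its keys.

>>> arm_command --rows '[{"tx": -4.9,"ty": -2.96,"tz": 0.5,"wx": 0,"wy": 0,"wz": 0,"gripper": 1},{"tx": -4.9,"ty": -2.96,"tz": 0.5,"wx": 0,"wy": 0,"wz": 0,"gripper": 1},{"tx": -4.9,"ty": -2.96,"tz": 0.5,"wx": 0,"wy": 0,"wz": 0,"gripper": 1},{"tx": -4.9,"ty": -2.96,"tz": 0.5,"wx": 0,"wy": 0,"wz": 0,"gripper": 1},{"tx": -4.9,"ty": -2.96,"tz": 0.5,"wx": 0,"wy": 0,"wz": 0,"gripper": 1},{"tx": -4.9,"ty": -2.96,"tz": 0.5,"wx": 0,"wy": 0,"wz": 0,"gripper": 1},{"tx": -4.9,"ty": -2.96,"tz": 0.5,"wx": 0,"wy": 0,"wz": 0,"gripper": 1},{"tx": -4.9,"ty": -2.96,"tz": 0.5,"wx": 0,"wy": 0,"wz": 0,"gripper": 1}]' --newtons 100

```text
t: 1.15
ee_pos: [0.5137, 0.2461, 0.1911]
orientation: [0.18, 0.984, 0.0, -0.0]
force: [0.6, 0.7, 0.3]
grip_width: 0.0854
gripper_force: 0.0
```

>>> arm_command --rows '[{"tx": -4.9,"ty": -2.96,"tz": 0.5,"wx": 0,"wy": 0,"wz": -8.9,"gripper": 1},{"tx": -4.6,"ty": -3.7,"tz": 0.5,"wx": 0,"wy": 0,"wz": -8.9,"gripper": 1},{"tx": 0,"ty": 0,"tz": 0,"wx": 0,"wy": 0,"wz": -8.9,"gripper": 1},{"tx": 0,"ty": 0,"tz": 0,"wx": 0,"wy": 0,"wz": -8.9,"gripper": 1},{"tx": 0,"ty": 0,"tz": 0,"wx": 0,"wy": 0,"wz": 0,"gripper": 1},{"tx": 0,"ty": 0,"tz": 0,"wx": 0,"wy": 0,"wz": 0,"gripper": 1},{"tx": 0,"ty": 0,"tz": 0,"wx": 0,"wy": 0,"wz": 0,"gripper": 1},{"tx": 0,"ty": 0,"tz": 0,"wx": 0,"wy": 0,"wz": 0,"gripper": 1}]'

```text
t: 2.15
ee_pos: [0.5856, 0.1571, 0.1813]
orientation: [-0.129, 0.992, -0.0, -0.0]
force: [0.1, 0.3, 0.8]
grip_width: 0.0854
gripper_force: 0.0
```

```bash
cat > m.py <<'E'
from h import *
import pickle
s=state(); print(s['t'],s['ee_pos'],R.from_quat(s['orientation']).as_matrix()[:,0].round(3))
f=grab('wrist'); pickle.dump(f,open('w1.pkl','wb')); save(f,'w2.png')
W=cloud(f); P=W.reshape(-1,3); C=f['image'].reshape(-1,3).astype(int)
tc=np.array([.613,.172]); a=np.radians(12.87); L=(P[:,:2]-tc)@np.array([[np.cos(a),-np.sin(a)],[np.sin(a),np.cos(a)]])
ins=(abs(L[:,0])<.115)&(abs(L[:,1])<.06)&(P[:,2]<.05)
br=ins&(C[:,0]>C[:,2]*1.5)&(C[:,0]>60); gr=ins&(abs(C[:,0]-C[:,2])<40)&(C.min(1)>110)
for m,n in((br,'handle'),(gr,'blade'),(br|gr,'all')):
    print(n,m.sum(),cv2.minAreaRect((P[m][:,:2]*1000).astype(np.float32)) if m.any() else 0,np.nanmedian(P[m][:,2]))
print('floor',np.nanmedian(P[ins&(C.max(1)<50)][:,2]))
E
python3 m.py
```

```text
2.15 [0.58559014 0.15710819 0.18132772] [-0.967 -0.256  0.   ]
handle 2070 ((570.0765991210938, 153.69052124023438), (101.85317993164062, 19.939390182495117), 16.06062126159668) 0.02297464859933951
blade 1781 ((661.786376953125, 178.87713623046875), (91.52285766601562, 25.40386390686035), 15.45091438293457) 0.014537673692709252
all 3851 ((613.4751586914062, 165.5238037109375), (191.76828002929688, 25.40386390686035), 15.45091438293457) 0.021684987121293908
floor 0.0030883019871080775
```

View pics/w2.png

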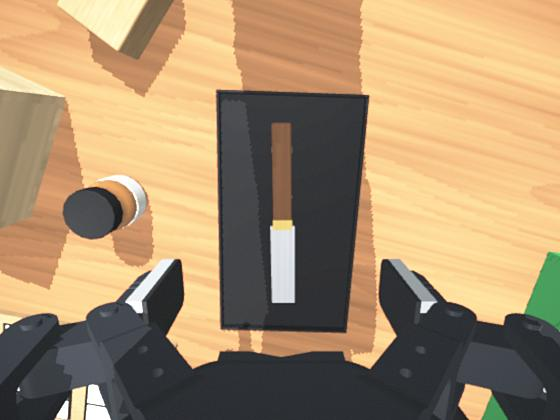

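The knife lies at centre (282,210) in the wrist view, its handle towards the robot. The handle's top is at z=0.023, length 101 and width 20, which matches the text. Now I descend, half-closed, and grasp.

>>> arm_command --rows '[{"tx": 0,"ty": 0,"tz": 2,"wx": 0,"wy": 0,"wz": -0.7,"gripper": 0.5},{"tx": 0,"ty": 0.1,"tz": 3,"wx": 0,"wy": 0,"wz": 0,"gripper": 0.5},{"tx": 0,"ty": 0,"tz": 3,"wx": 0,"wy": 0,"wz": 0,"gripper": 0.5},{"tx": 0,"ty": 0,"tz": 3,"wx": 0,"wy": 0,"wz": 0,"gripper": 0.5},{"tx": 0,"ty": 0,"tz": 3,"wx": 0,"wy": 0,"wz": 0,"gripper": 0.5},{"tx": 0,"ty": 0,"tz": 2,"wx": 0,"wy": 0,"wz": 0,"gripper": 0.5},{"tx": 0,"ty": 0,"tz": 1.4,"wx": 0,"wy": 0,"wz": 0,"gripper": 0.5},{"tx": 0,"ty": 0,"tz": 0,"wx": 0,"wy": 0,"wz": 0,"gripper": 0.5}]' --newtons 100

```text
t: 3.2
ee_pos: [0.585, 0.1578, 0.0067]
orientation: [-0.135, 0.991, -0.0, -0.001]
force: [-0.2, -0.5, 0.3]
grip_width: 0.0428
gripper_force: 0.0
```

>>> arm_command --rows '[{"tx": 0,"ty": 0,"tz": 0,"wx": 0,"wy": 0,"wz": 0,"gripper": 0},{"tx": 0,"ty": 0,"tz": 0,"wx": 0,"wy": 0,"wz": 0,"gripper": 0},{"tx": 0,"ty": 0,"tz": 0,"wx": 0,"wy": 0,"wz": 0,"gripper": 0},{"tx": 0,"ty": 0,"tz": 0,"wx": 0,"wy": 0,"wz": 0,"gripper": 0},{"tx": 0,"ty": 0,"tz": 0,"wx": 0,"wy": 0,"wz": 0,"gripper": 0},{"tx": 0,"ty": 0,"tz": 0,"wx": 0,"wy": 0,"wz": 0,"gripper": 0},{"tx": 0,"ty": 0,"tz": 0,"wx": 0,"wy": 0,"wz": 0,"gripper": 0},{"tx": 0,"ty": 0,"tz": 0,"wx": 0,"wy": 0,"wz": 0,"gripper": 0}]'

```text
t: 4.2
ee_pos: [0.5862, 0.1582, 0.0088]
orientation: [-0.135, 0.991, 0.0, 0.001]
force: [-1.3, -1.0, 6.9]
grip_width: 0.0149
gripper_force: 98.7
```

>>> arm_command --rows '[{"tx": 0,"ty": 0,"tz": -0.5,"wx": 0,"wy": 0,"wz": 0,"gripper": 0},{"tx": 0,"ty": 0,"tz": -1.5,"wx": 0,"wy": 0,"wz": 0,"gripper": 0},{"tx": 0,"ty": 0,"tz": -3,"wx": 0,"wy": 0,"wz": 0,"gripper": 0},{"tx": 0,"ty": 0,"tz": -4,"wx": 0,"wy": 0,"wz": 0,"gripper": 0},{"tx": 0,"ty": 0,"tz": -4,"wx": 0,"wy": 0,"wz": 0,"gripper": 0},{"tx": 0,"ty": 0,"tz": -4,"wx": 0,"wy": 0,"wz": 0,"gripper": 0},{"tx": 0,"ty": 0,"tz": -1,"wx": 0,"wy": 0,"wz": 0,"gripper": 0},{"tx": 0,"ty": 0,"tz": 0,"wx": 0,"wy": 0,"wz": 0,"gripper": 0}]'

```text
t: 5.2
ee_pos: [0.5856, 0.158, 0.1881]
orientation: [-0.135, 0.991, 0.0, 0.001]
force: [-0.1, 0.5, -1.4]
grip_width: 0.0152
gripper_force: 98.0
```

```bash
cat > k.py <<'E'
from h import *
# knife in the tool frame from a scene/side view: points near the tool, by depth
def knife(n,save_as=None):
    f=grab(n); W=cloud(f); C=f['image'].astype(int)
    s=state(); q=R.from_quat(s['orientation']); L=q.inv().apply((W.reshape(-1,3)-s['ee_pos']))
    C=C.reshape(-1,3)
    m=(L[:,0]<-.028)&(L[:,0]>-.16)&(abs(L[:,1])<.04)&(L[:,2]>-.03)&(L[:,2]<.03)
    B=L[m]; 
    print(n,m.sum())
    if m.sum()>30:
        r=np.polyfit(B[:,0],B[:,2],1); print(' x range',np.percentile(B[:,0],[1,99]).round(4),'y',np.percentile(B[:,1],[3,50,97]).round(4),'z(x)',r.round(4),'z at tip',np.polyval(r,-.12).round(4)); 
        g=np.polyfit(B[:,0],B[:,1],1); print(' y slope deg',np.degrees(np.arctan(g[0])).round(2))
    if save_as: save(f,save_as)
    return f
if __name__=='__main__':
    import sys
    s=state(); print(s['t'],s['ee_pos'],s['joint_pos'].round(2),s['grip_width'],s['force'])
    for i,n in enumerate(('scene','side')): knife(n,(sys.argv[1]+n+'.png') if len(sys.argv)>1 else None)
E
python3 k.py a
```

```text
5.2 [0.58556904 0.15799934 0.18809172] [-0.59  0.27  0.31  1.65 -0.09  1.23  1.58] 0.015248416570777313 [-0.11646348  0.51653256 -1.37517014]
scene 872
 x range [-0.1197 -0.0293] y [-0.0128 -0.0015  0.01  ] z(x) [-0.0419 -0.0093] z at tip -0.0042
 y slope deg -0.13
side 578
 x range [-0.1173 -0.0285] y [-0.0115  0.0027  0.0125] z(x) [-0.02   -0.0088] z at tip -0.0064
 y slope deg 1.45
```

View pics/aside.png

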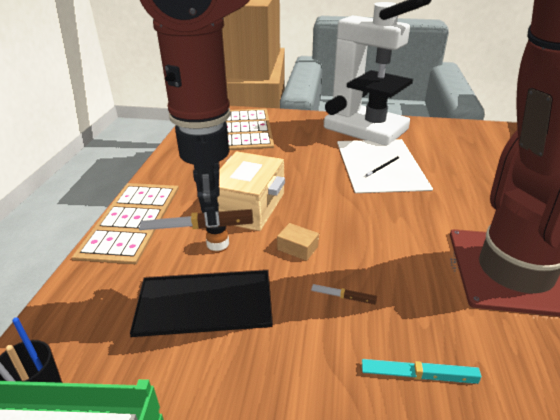

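The side view shows the knife held level in the gripper, blade tip at (140,224), and the tray empty. Next I transit to in front of the box.

>>> arm_command --rows '[{"tx": 3.97,"ty": -3.72,"tz": 0,"wx": 0,"wy": 0,"wz": 0,"gripper": 0},{"tx": 3.97,"ty": -3.72,"tz": 0,"wx": 0,"wy": 0,"wz": 0,"gripper": 0},{"tx": 3.97,"ty": -3.72,"tz": 0,"wx": 0,"wy": 0,"wz": 0,"gripper": 0},{"tx": 3.97,"ty": -3.72,"tz": 0,"wx": 0,"wy": 0,"wz": 0,"gripper": 0},{"tx": 3.97,"ty": -3.72,"tz": 0,"wx": 0,"wy": 0,"wz": 0,"gripper": 0},{"tx": 3.97,"ty": -3.72,"tz": 0,"wx": 0,"wy": 0,"wz": 0,"gripper": 0},{"tx": 0,"ty": 0,"tz": 0,"wx": 0,"wy": 0,"wz": 8.8,"gripper": 0},{"tx": 0,"ty": 0,"tz": 0,"wx": 0,"wy": 0,"wz": 8.8,"gripper": 0}]'

```text
t: 6.3
ee_pos: [0.4147, -0.1214, 0.1863]
orientation: [0.021, 1.0, 0.0, -0.001]
force: [0.9, 0.2, -0.8]
grip_width: 0.0153
gripper_force: 98.0
```

>>> arm_command --rows '[{"tx": 0,"ty": 0,"tz": 0,"wx": 0,"wy": 0,"wz": 8.9,"gripper": 0},{"tx": 0,"ty": 0,"tz": 0,"wx": 0,"wy": 0,"wz": 0,"gripper": 0},{"tx": 0,"ty": 0,"tz": 0,"wx": 0,"wy": 0,"wz": 0,"gripper": 0},{"tx": 0,"ty": 0,"tz": 0,"wx": 0,"wy": 0,"wz": 0,"gripper": 0},{"tx": 0,"ty": 0,"tz": 0,"wx": 0,"wy": 0,"wz": 0,"gripper": 0},{"tx": 0,"ty": 0,"tz": 0,"wx": 0,"wy": 0,"wz": 0,"gripper": 0},{"tx": 0,"ty": 0,"tz": 0,"wx": 0,"wy": 0,"wz": 0,"gripper": 0},{"tx": 0,"ty": 0,"tz": 0,"wx": 0,"wy": 0,"wz": 0,"gripper": 0}]'

```text
t: 7.3
ee_pos: [0.4158, -0.121, 0.1874]
orientation: [0.095, 0.995, -0.0, 0.0]
force: [-0.9, 0.6, 0.4]
grip_width: 0.0151
gripper_force: 98.0
```

```bash
cat > box.py <<'E'
from h import *
X=np.array([np.cos(np.radians(-11)),np.sin(np.radians(-11)),0]); Y=np.array([-X[1],X[0],0]); B0=np.array([.602,-.157,0])
def box(p): d=np.asarray(p)-B0; return np.stack([d@X,d@Y,d[...,2]],-1)
def rep(): 
    s=state(); q=R.from_quat(s['orientation']).as_matrix(); t=s['ee_pos']+q@[-.119,0.0,-.004]
    print('t',s['t'],'tcp',s['ee_pos'].round(4),'tcp box',box(s['ee_pos']).round(4),'tip box',box(t).round(4),'toolx yaw',np.degrees(np.arctan2(q[1,0],q[0,0])).round(2),'toolx z',q[2,0].round(4),'toolz',q[:,2].round(3),'j',s['joint_pos'].round(2),'F',s['force'].round(1))
E
python3 k.py; python3 -c "
from box import *
rep()"
```

```text
7.3 [ 0.41584135 -0.120986    0.18736594] [-0.32 -0.12  0.47  2.04  0.06  1.21  1.51] 0.015052337056935218 [-0.93626815  0.62565533  0.38076392]
scene 392
 x range [-0.12   -0.0292] y [-0.0115  0.0018  0.012 ] z(x) [-0.0313 -0.0067] z at tip -0.0029
 y slope deg 0.85
side 262
 x range [-0.1171 -0.0289] y [-0.0117  0.0037  0.0125] z(x) [-0.0141 -0.0078] z at tip -0.0061
 y slope deg 2.59
t 7.4 tcp [ 0.4158 -0.121   0.1873] tcp box [-0.1896 -0.0002  0.1873] tip box [-0.0706 -0.      0.1913] toolx yaw 169.07 toolx z -0.0 toolz [ 0. -0. -1.] j [-0.32 -0.12  0.47  2.04  0.06  1.21  1.51] F [ 0.7 -0.1 -0.1]
```

>>> arm_command --rows '[{"tx": 1,"ty": 0,"tz": 1,"wx": 0,"wy": 0,"wz": 0,"gripper": 0},{"tx": 0,"ty": 0,"tz": 2,"wx": 0,"wy": 0,"wz": 0,"gripper": 0},{"tx": 0,"ty": 0,"tz": 2,"wx": 0,"wy": 0,"wz": 0,"gripper": 0},{"tx": 0,"ty": 0,"tz": 2,"wx": 0,"wy": 0,"wz": 0,"gripper": 0},{"tx": 0,"ty": 0,"tz": 1.7,"wx": 0,"wy": 0,"wz": 0,"gripper": 0},{"tx": 0,"ty": 0,"tz": 1,"wx": 0,"wy": 0,"wz": 0,"gripper": 0},{"tx": 0,"ty": 0,"tz": 0,"wx": 0,"wy": 0,"wz": 0,"gripper": 0},{"tx": 0,"ty": 0,"tz": 0,"wx": 0,"wy": 0,"wz": 0,"gripper": 0}]'

```text
t: 8.4
ee_pos: [0.4063, -0.1191, 0.0908]
orientation: [0.095, 0.995, 0.0, 0.0]
force: [0.5, -0.3, -0.8]
grip_width: 0.0155
gripper_force: 98.0
```

```bash
python3 - <<'E'
from box import *
rep()
s=state(); q=R.from_quat(s['orientation'])
for n in('scene','side'):
    f=grab(n); W=cloud(f); P=box(W.reshape(-1,3)); 
    lid=(abs(P[:,0])<.05)&(abs(P[:,1])<.06)&(abs(P[:,2]-.102)<.01); print(n,'lid top z',np.median(P[lid,2]).round(4))
    e=(abs(P[:,1])<.06)&(abs(P[:,2]-.102)<.003); print(' lid front x',np.percentile(P[e&(P[:,0]<-.0)][:,0],[.5,2]).round(4))
    L=(abs(P[:,1])<.028)&(P[:,0]<-.068)&(P[:,0]>-.088)&(abs(P[:,2]-.086)<.008)
    print(' ledge/blade zone',L.sum()); 
    side=L&(abs(P[:,1])>.016); print('  ledge z',np.percentile(P[side,2],[10,50,90]).round(4) if side.any() else 0,'y range',np.percentile(P[L,1],[1,99]).round(4) if L.any() else 0)
    b=(abs(P[:,1])<.01)&(P[:,0]<-.09)&(P[:,0]>-.15)&(abs(P[:,2]-.09)<.015); print('  blade top z',np.percentile(P[b,2],[10,50,90]).round(4) if b.any() else 0)
    u=proj(f,B0+X*-.09+[0,0,.09]).astype(int); u0,v0=max(u[0]-70,0),max(u[1]-55,0); save(f,'b'+n+'.png',(u0,v0,u0+140,v0+110),5); print(u0,v0)
a=cv2.imread('pics/bscene.png'); b=cv2.imread('pics/bside.png'); cv2.imwrite('pics/b.png',cv2.resize(np.vstack([a,b]),None,fx=.54,fy=.54))
E
```

```text
t 8.4 tcp [ 0.4063 -0.1191  0.0908] tcp box [-0.1994 -0.0002  0.0908] tip box [-0.0804 -0.      0.0949] toolx yaw 169.07 toolx z -0.0007 toolz [ 0.001 -0.    -1.   ] j [-0.31 -0.02  0.49  2.18  0.01  0.98  1.56] F [ 0.5 -0.3 -0.8]
scene lid top z 0.1006
 lid front x [-0.5568 -0.548 ]
 ledge/blade zone 42
  ledge z [0.0813 0.0827 0.0837] y range [-0.0259  0.0272]
  blade top z [0.0938 0.0946 0.0958]
143 142
side lid top z 0.1034
 lid front x [-0.5491 -0.2632]
 ledge/blade zone 83
  ledge z [0.0813 0.0852 0.0867] y range [-0.0232  0.0277]
  blade top z [0.0963 0.0978 0.0991]
210 126
```

View pics/b.png

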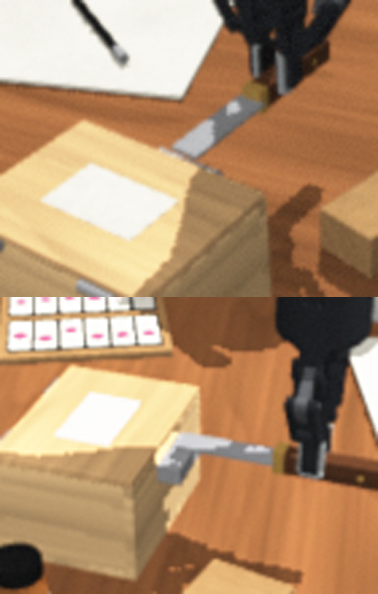

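Views: the blade hovers over the ledge, centred on the notch (upper picture 175,155; lower 170,455), with about 6 mm left to go down. I lower it and insert.

>>> arm_command --rows '[{"tx": 0,"ty": 0,"tz": 0.58,"wx": 0,"wy": 0,"wz": 0,"gripper": 0},{"tx": 0,"ty": 0,"tz": 0,"wx": 0,"wy": 0,"wz": 0,"gripper": 0},{"tx": -0.6,"ty": 0,"tz": 0,"wx": 0,"wy": 0,"wz": 0,"gripper": 0},{"tx": -0.6,"ty": 0,"tz": 0,"wx": 0,"wy": 0,"wz": 0,"gripper": 0},{"tx": -0.5,"ty": 0,"tz": 0,"wx": 0,"wy": 0,"wz": 0,"gripper": 0},{"tx": -0.3,"ty": 0,"tz": 0,"wx": 0,"wy": 0,"wz": 0,"gripper": 0},{"tx": -0.3,"ty": 0,"tz": 0,"wx": 0,"wy": 0,"wz": 0,"gripper": 0},{"tx": 0,"ty": 0,"tz": 0,"wx": 0,"wy": 0,"wz": 0,"gripper": 0}]'

```text
t: 9.5
ee_pos: [0.4287, -0.1235, 0.0845]
orientation: [0.095, 0.995, -0.0, -0.0]
force: [-1.3, -0.3, -0.9]
grip_width: 0.0153
gripper_force: 98.0
```

>>> arm_command --rows '[{"tx": -0.5,"ty": 0,"tz": 0,"wx": 0,"wy": 0,"wz": 0,"gripper": 0},{"tx": -0.5,"ty": 0,"tz": 0,"wx": 0,"wy": 0,"wz": 0,"gripper": 0},{"tx": -0.6,"ty": 0,"tz": 0,"wx": 0,"wy": 0,"wz": 0,"gripper": 0},{"tx": -0.6,"ty": 0,"tz": 0,"wx": 0,"wy": 0,"wz": 0,"gripper": 0},{"tx": 0,"ty": 0,"tz": 0,"wx": 0,"wy": 0,"wz": 0,"gripper": 0},{"tx": 0,"ty": 0,"tz": 0,"wx": 0,"wy": 0,"wz": 0,"gripper": 0},{"tx": 0,"ty": 0,"tz": 0,"wx": 0,"wy": 0,"wz": 0,"gripper": 0},{"tx": 0,"ty": 0,"tz": 0,"wx": 0,"wy": 0,"wz": 0,"gripper": 0}]'

```text
t: 10.5
ee_pos: [0.4501, -0.1276, 0.0846]
orientation: [0.095, 0.995, 0.0, 0.0]
force: [0.9, 0.1, -0.2]
grip_width: 0.0156
gripper_force: 98.0
```

```bash
python3 - <<'E'
from box import *
rep()
f=grab('side'); u0,v0=195,120; save(f,'c.png',(u0,v0,u0+130,v0+110),5)
# plan: pivot at ledge edge, raised 1 mm ; tilt in 8 rows; tool-frame rows (shift then turn about tool y)
s=state(); q=R.from_quat(s['orientation']); p=s['ee_pos']; piv=B0+X*-.087+[0,0,.085]
for sign in(1,-1): print(sign,(q*R.from_euler('y',sign*20,degrees=True)).as_matrix()[2,0].round(3))
E
```

```text
t 10.5 tcp [ 0.4501 -0.1276  0.0846] tcp box [-1.547e-01 -1.000e-04  8.460e-02] tip box [-0.0357  0.      0.0886] toolx yaw 169.07 toolx z -0.0 toolz [ 0.  0. -1.] j [-0.3   0.1   0.51  2.09 -0.06  0.97  1.62] F [ 0.9  0.1 -0.2]
1 0.342
-1 -0.342
```

View pics/c.png

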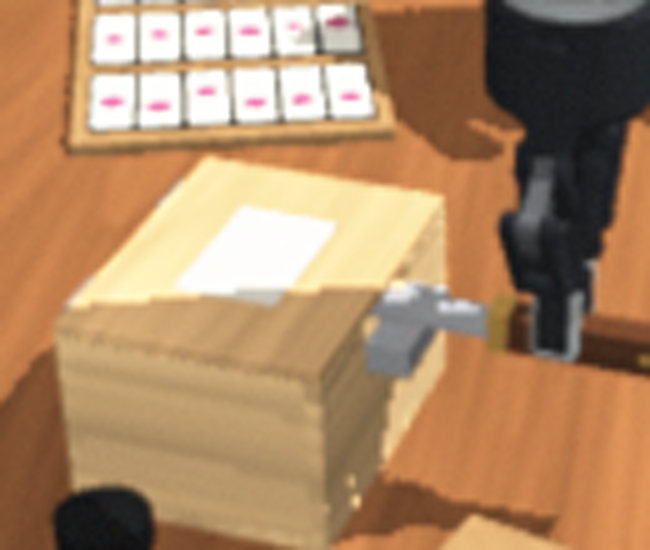

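The blade sits in the notch above the ledge (410,300), and the lid is still closed. Now I lever over the ledge edge.

>>> arm_command --rows '[{"tx": 0,"ty": 0,"tz": 0.37,"wx": 0,"wy": -2.5,"wz": 0,"gripper": 0},{"tx": 0,"ty": 0,"tz": 0.37,"wx": 0,"wy": -2.5,"wz": 0,"gripper": 0},{"tx": 0,"ty": 0,"tz": 0.3,"wx": 0,"wy": -2.5,"wz": 0,"gripper": 0},{"tx": 0,"ty": 0,"tz": 0.3,"wx": 0,"wy": -2.5,"wz": 0,"gripper": 0},{"tx": 0,"ty": 0,"tz": 0.3,"wx": 0,"wy": -2.5,"wz": 0,"gripper": 0},{"tx": 0,"ty": 0,"tz": 0.3,"wx": 0,"wy": -2.5,"wz": 0,"gripper": 0},{"tx": 0,"ty": 0,"tz": 0.3,"wx": 0,"wy": -2.5,"wz": 0,"gripper": 0},{"tx": 0,"ty": 0,"tz": 0.3,"wx": 0,"wy": -2.5,"wz": 0,"gripper": 0}]' --newtons 110

```text
t: 11.55
ee_pos: [0.4535, -0.1282, 0.0593]
orientation: [0.094, 0.98, -0.017, 0.173]
force: [0.7, -0.8, -3.5]
grip_width: 0.0151
gripper_force: 111.4
```

```bash
cat > lid.py <<'E'
from box import *
def lid(n='scene'):
    f=grab(n); P=box(cloud(f).reshape(-1,3)); C=f['image'].reshape(-1,3).astype(int)
    # plane through hinge: angle from lid top points in the hinge frame
    hx=.065-P[:,0]; hz=P[:,2]-.094
    m=(abs(P[:,1])<.08)&(hx>-.07)&(hx<.13)&(hz>-.002)&(np.hypot(hx,hz)<.137)&(np.hypot(hx,hz)>.04)
    a=np.degrees(np.arctan2(hz[m],hx[m])); print(n,'lid angle deg pct (incl. 8 mm thickness ~+4)',m.sum(),np.percentile(a,[5,25,50,75,95]).round(1)); return f
if __name__=='__main__':
    rep(); lid(); lid('side')
E
python3 lid.py; python3 k.py
```

```text
t 11.55 tcp [ 0.4535 -0.1282  0.0593] tcp box [-1.512e-01 -1.000e-04  5.930e-02] tip box [-0.0408  0.      0.1039] toolx yaw 169.07 toolx z -0.343 toolz [ 0.337 -0.065 -0.939] j [-0.3  -0.1   0.46  2.38  0.11  0.51  1.47] F [ 0.7 -0.8 -3.5]
scene lid angle deg pct (incl. 8 mm thickness ~+4) 2795 [ 7.9  8.7  9.8 11.5 14. ]
side lid angle deg pct (incl. 8 mm thickness ~+4) 1347 [ 0.9  9.9 11.2 13.4 17.2]
11.65 [ 0.45245873 -0.12808639  0.05878169] [-0.3  -0.1   0.46  2.38  0.11  0.51  1.47] 0.014675736637959258 [-0.02906677 -0.01431125 -0.98313079]
scene 1079
 x range [-0.1594 -0.0308] y [-0.0368  0.0019  0.0376] z(x) [-0.1038 -0.0185] z at tip -0.006
 y slope deg 0.33
side 940
 x range [-0.1588 -0.0302] y [-0.0361  0.0064  0.0372] z(x) [ 0.019  -0.0039] z at tip -0.0062
 y slope deg 3.78
```

The lid is levered open by about 6–7°, roughly 15 mm at its edge. Now I raise it further along the hinge arc, with the blade only.

>>> arm_command --rows '[{"tx": -0.36,"ty": 0,"tz": -0.68,"wx": 0,"wy": 0,"wz": 0,"gripper": 0},{"tx": -0.41,"ty": 0,"tz": -0.65,"wx": 0,"wy": 0,"wz": 0,"gripper": 0},{"tx": -0.45,"ty": 0,"tz": -0.62,"wx": 0,"wy": 0,"wz": 0,"gripper": 0},{"tx": -0.5,"ty": 0,"tz": -0.59,"wx": 0,"wy": 0,"wz": 0,"gripper": 0},{"tx": -0.53,"ty": 0,"tz": -0.55,"wx": 0,"wy": 0,"wz": 0,"gripper": 0},{"tx": -0.57,"ty": 0,"tz": -0.51,"wx": 0,"wy": 0,"wz": 0,"gripper": 0},{"tx": -0.61,"ty": 0,"tz": -0.47,"wx": 0,"wy": 0,"wz": 0,"gripper": 0},{"tx": -0.64,"ty": 0,"tz": -0.43,"wx": 0,"wy": 0,"wz": 0,"gripper": 0}]'

```text
t: 12.75
ee_pos: [0.4766, -0.1327, 0.1162]
orientation: [0.094, 0.98, -0.017, 0.173]
force: [0.2, 0.6, -2.4]
grip_width: 0.0152
gripper_force: 111.4
```

```bash
python3 lid.py
```

```text
t 12.75 tcp [ 0.4766 -0.1327  0.1162] tcp box [-1.278e-01 -1.000e-04  1.162e-01] tip box [-1.730e-02  1.000e-04  1.606e-01] toolx yaw 169.07 toolx z -0.3421 toolz [ 0.336 -0.065 -0.94 ] j [-0.3  -0.15  0.45  2.28  0.13  0.66  1.45] F [ 0.2  0.6 -2.4]
scene lid angle deg pct (incl. 8 mm thickness ~+4) 3854 [41.6 42.4 43.3 44.8 47.3]
side lid angle deg pct (incl. 8 mm thickness ~+4) 667 [ 0.4 29.9 42.8 44.9 48.4]
```

>>> arm_command --rows '[{"tx": -0.67,"ty": 0,"tz": -0.38,"wx": 0,"wy": 0,"wz": 0,"gripper": 0},{"tx": -0.69,"ty": 0,"tz": -0.34,"wx": 0,"wy": 0,"wz": 0,"gripper": 0},{"tx": -0.71,"ty": 0,"tz": -0.29,"wx": 0,"wy": 0,"wz": 0,"gripper": 0},{"tx": -0.73,"ty": 0,"tz": -0.24,"wx": 0,"wy": 0,"wz": 0,"gripper": 0},{"tx": -0.75,"ty": 0,"tz": -0.18,"wx": 0,"wy": 0,"wz": 0,"gripper": 0},{"tx": -0.76,"ty": 0,"tz": -0.13,"wx": 0,"wy": 0,"wz": 0,"gripper": 0},{"tx": -0.76,"ty": 0,"tz": -0.08,"wx": 0,"wy": 0,"wz": 0,"gripper": 0},{"tx": -0.77,"ty": 0,"tz": -0.03,"wx": 0,"wy": 0,"wz": 0,"gripper": 0}]'

```text
t: 13.85
ee_pos: [0.525, -0.1421, 0.1516]
orientation: [0.094, 0.98, -0.017, 0.173]
force: [-0.9, -0.0, -2.4]
grip_width: 0.0149
gripper_force: 111.5
```

>>> arm_command --rows '[{"tx": -0.77,"ty": 0,"tz": 0.03,"wx": 0,"wy": 0,"wz": 0,"gripper": 0},{"tx": -0.76,"ty": 0,"tz": 0.08,"wx": 0,"wy": 0,"wz": 0,"gripper": 0},{"tx": -0.76,"ty": 0,"tz": 0.13,"wx": 0,"wy": 0,"wz": 0,"gripper": 0},{"tx": -0.75,"ty": 0,"tz": 0.19,"wx": 0,"wy": 0,"wz": 0,"gripper": 0},{"tx": -0.73,"ty": 0,"tz": 0.24,"wx": 0,"wy": 0,"wz": 0,"gripper": 0},{"tx": -0.71,"ty": 0,"tz": 0.29,"wx": 0,"wy": 0,"wz": 0,"gripper": 0},{"tx": -0.35,"ty": 0,"tz": 0.15,"wx": 0,"wy": 0,"wz": 0,"gripper": 0},{"tx": 0,"ty": 0,"tz": 0,"wx": 0,"wy": 0,"wz": 0,"gripper": 0}]'

```text
t: 14.85
ee_pos: [0.5732, -0.1514, 0.1576]
orientation: [0.094, 0.98, -0.017, 0.173]
force: [-0.1, 0.1, -1.0]
grip_width: 0.0146
gripper_force: 111.6
```

```bash
python3 - <<'E'
from lid import *
rep(); f=lid('side'); f=lid(); save(f,'d.png',(60,60,360,300),2)
# lid plane fit: points of the lid's faces high above the box
for n in('scene','side'):
    P=box(cloud(grab(n)).reshape(-1,3)); m=(abs(P[:,1])<.088)&(abs(P[:,1])>.02)&(P[:,2]>.12)&(P[:,2]<.215)&(P[:,0]>.03)&(P[:,0]<.14)
    print(n,m.sum(), [ (z,np.median(P[m&(abs(P[:,2]-z)<.008),0]).round(4)) for z in(.13,.16,.19)])
E
```

```text
t 14.85 tcp [ 0.5732 -0.1514  0.1576] tcp box [-0.0293 -0.      0.1576] tip box [8.110e-02 1.000e-04 2.021e-01] toolx yaw 169.07 toolx z -0.3425 toolz [ 0.336 -0.065 -0.94 ] j [-0.31  0.03  0.5   2.03 -0.02  0.73  1.58] F [-0.1  0.1 -1. ]
side lid angle deg pct (incl. 8 mm thickness ~+4) 1921 [23.9 73.9 97.5 98.4 99.3]
scene lid angle deg pct (incl. 8 mm thickness ~+4) 3463 [ 29.7  82.3 103.2 104.8 107.9]
scene 2068 [(0.13, np.float64(0.0778)), (0.16, np.float64(0.0831)), (0.19, np.float64(0.0881))]
side 1170 [(0.13, np.float64(0.0683)), (0.16, np.float64(0.0737)), (0.19, np.float64(0.0792))]
```

View pics/d.png

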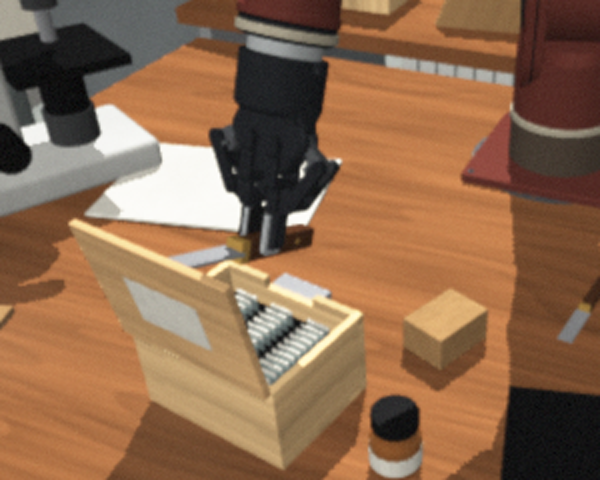

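The lid stands about 9° beyond upright (scene crop 170,300), and the jar and carton look untouched. Now I retract and level the knife.

>>> arm_command --rows '[{"tx": 1.5,"ty": 0,"tz": -0.55,"wx": 0,"wy": 0,"wz": 0,"gripper": 0},{"tx": 2.35,"ty": 0,"tz": -0.86,"wx": 0,"wy": 0,"wz": 0,"gripper": 0},{"tx": 2.35,"ty": 0,"tz": -0.86,"wx": 0,"wy": 0,"wz": 0,"gripper": 0},{"tx": 1.5,"ty": 0,"tz": -0.55,"wx": 0,"wy": 0,"wz": 0,"gripper": 0},{"tx": 0,"ty": 0,"tz": -1.5,"wx": 0,"wy": 5,"wz": 0,"gripper": 0},{"tx": 0,"ty": 0,"tz": -2,"wx": 0,"wy": 5,"wz": 0,"gripper": 0},{"tx": 0,"ty": 0,"tz": -2,"wx": 0,"wy": 5,"wz": 0,"gripper": 0},{"tx": 0,"ty": 0,"tz": -1.5,"wx": 0,"wy": 5,"wz": 0,"gripper": 0}]'

```text
t: 16.05
ee_pos: [0.4777, -0.1329, 0.2271]
orientation: [0.095, 0.995, 0.0, -0.0]
force: [-0.0, -0.5, -0.8]
grip_width: 0.015
gripper_force: 111.6
```

```bash
python3 - <<'E'
from box import *
rep(); rows([.587,.160,.21],down(195.3)); rows([.587,.160,.21],down(169.07))
E
```

```text
t 16.05 tcp [ 0.4777 -0.1329  0.2271] tcp box [-1.266e-01 -1.000e-04  2.271e-01] tip box [-7.60e-03  1.00e-04  2.31e-01] toolx yaw 169.07 toolx z 0.0008 toolz [-0.001  0.001 -1.   ] j [-0.32  0.    0.51  1.86 -0.    1.28  1.57] F [-0.  -0.5 -0.8]
shift cm [-5.18 30.83  1.73] turn deg [  0.05  -0.04 -26.23]
shift cm [-5.18 30.83  1.73] turn deg [ 0.04 -0.05  0.  ]
```

>>> arm_command --rows '[{"tx": 0,"ty": 5.14,"tz": 0,"wx": 0,"wy": 0,"wz": 0,"gripper": 0},{"tx": -0.5,"ty": 5.14,"tz": 0,"wx": 0,"wy": 0,"wz": 0,"gripper": 0},{"tx": -1.2,"ty": 5.14,"tz": 0.3,"wx": 0,"wy": 0,"wz": 0,"gripper": 0},{"tx": -1.2,"ty": 5.14,"tz": 0.4,"wx": 0,"wy": 0,"wz": 0,"gripper": 0},{"tx": -1.2,"ty": 5.14,"tz": 0.5,"wx": 0,"wy": 0,"wz": 0,"gripper": 0},{"tx": -1.1,"ty": 5.14,"tz": 0.5,"wx": 0,"wy": 0,"wz": 0,"gripper": 0},{"tx": 0,"ty": 0,"tz": 0,"wx": 0,"wy": 0,"wz": -8.7,"gripper": 0},{"tx": 0,"ty": 0,"tz": 0,"wx": 0,"wy": 0,"wz": -8.7,"gripper": 0}]'

```text
t: 17.05
ee_pos: [0.5871, 0.1609, 0.2083]
orientation: [-0.06, 0.998, -0.0, -0.0]
force: [-0.3, -0.1, -0.5]
grip_width: 0.0148
gripper_force: 111.7
```

>>> arm_command --rows '[{"tx": 0,"ty": 0,"tz": 0,"wx": 0,"wy": 0,"wz": -8.8,"gripper": 0},{"tx": 0,"ty": 0,"tz": 3,"wx": 0,"wy": 0,"wz": 0,"gripper": 0},{"tx": 0,"ty": 0,"tz": 4,"wx": 0,"wy": 0,"wz": 0,"gripper": 0},{"tx": 0,"ty": 0,"tz": 4,"wx": 0,"wy": 0,"wz": 0,"gripper": 0},{"tx": 0,"ty": 0,"tz": 3,"wx": 0,"wy": 0,"wz": 0,"gripper": 0},{"tx": 0,"ty": 0,"tz": 1,"wx": 0,"wy": 0,"wz": 0,"gripper": 0},{"tx": 0,"ty": 0,"tz": 0,"wx": 0,"wy": 0,"wz": 0,"gripper": 0},{"tx": 0,"ty": 0,"tz": 0,"wx": 0,"wy": 0,"wz": 0,"gripper": 0}]'

```text
t: 18.05
ee_pos: [0.588, 0.1603, 0.0603]
orientation: [-0.133, 0.991, 0.0, 0.001]
force: [-0.0, -0.1, -0.5]
grip_width: 0.0151
gripper_force: 111.6
```

```bash
python3 k.py; python3 - <<'E'
from box import *
rep(); rows([.587,.160,.0095],down(195.3))
E
```

```text
18.05 [0.58802698 0.16033157 0.06025253] [-0.52  0.4   0.22  1.76 -0.1   0.99  1.58] 0.015095965258773872 [-0.0476837  -0.12380783 -0.52078346]
scene 773
 x range [-0.1192 -0.0291] y [-0.0127 -0.0012  0.0101] z(x) [-0.0408 -0.0076] z at tip -0.0027
 y slope deg -0.13
side 535
 x range [-0.117  -0.0284] y [-0.0114  0.0019  0.0126] z(x) [-0.0221 -0.0085] z at tip -0.0059
 y slope deg 0.93
t 18.15 tcp [0.5879 0.1603 0.0601] tcp box [-0.0744  0.3088  0.0601] tip box [0.0323 0.3615 0.0644] toolx yaw -164.74 toolx z -0.0022 toolz [ 0.002  0.001 -1.   ] j [-0.52  0.4   0.22  1.76 -0.1   0.99  1.58] F [-0.   0.1 -0.8]
shift cm [ 0.11 -0.01  5.06] turn deg [ 0.01  0.13 -0.04]
```

>>> arm_command --rows '[{"tx": 0,"ty": 0,"tz": 2,"wx": 0,"wy": 0,"wz": 0,"gripper": 0},{"tx": 0,"ty": 0,"tz": 1.5,"wx": 0,"wy": 0,"wz": 0,"gripper": 0},{"tx": 0,"ty": 0,"tz": 0.8,"wx": 0,"wy": 0,"wz": 0,"gripper": 0},{"tx": 0,"ty": 0,"tz": 0.4,"wx": 0,"wy": 0,"wz": 0,"gripper": 0},{"tx": 0,"ty": 0,"tz": 0.2,"wx": 0,"wy": 0,"wz": 0,"gripper": 0},{"tx": 0,"ty": 0,"tz": 0.1,"wx": 0,"wy": 0,"wz": 0,"gripper": 0},{"tx": 0,"ty": 0,"tz": 0,"wx": 0,"wy": 0,"wz": 0,"gripper": 0},{"tx": 0,"ty": 0,"tz": 0,"wx": 0,"wy": 0,"wz": 0,"gripper": 0}]'

```text
t: 19.15
ee_pos: [0.5871, 0.1601, 0.009]
orientation: [-0.133, 0.991, 0.0, 0.0]
force: [0.5, -0.5, -2.4]
grip_width: 0.0151
gripper_force: 111.6
```

>>> arm_command --rows '[{"tx": 0,"ty": 0,"tz": 0,"wx": 0,"wy": 0,"wz": 0,"gripper": 0.45},{"tx": 0,"ty": 0,"tz": 0,"wx": 0,"wy": 0,"wz": 0,"gripper": 0.45},{"tx": 0,"ty": 0,"tz": 0,"wx": 0,"wy": 0,"wz": 0,"gripper": 0.45},{"tx": 0,"ty": 0,"tz": 0,"wx": 0,"wy": 0,"wz": 0,"gripper": 0.45},{"tx": 0,"ty": 0,"tz": 0,"wx": 0,"wy": 0,"wz": 0,"gripper": 0.45},{"tx": 0,"ty": 0,"tz": 0,"wx": 0,"wy": 0,"wz": 0,"gripper": 0.45},{"tx": 0,"ty": 0,"tz": -0.5,"wx": 0,"wy": 0,"wz": 0,"gripper": 0.45},{"tx": 0,"ty": 0,"tz": -1,"wx": 0,"wy": 0,"wz": 0,"gripper": 0.45}]'

```text
t: 20.15
ee_pos: [0.5868, 0.1599, 0.024]
orientation: [-0.133, 0.991, -0.0, -0.0]
force: [0.4, 0.5, 1.4]
grip_width: 0.0385
gripper_force: 0.0
```

>>> arm_command --rows '[{"tx": 0,"ty": 0,"tz": -2,"wx": 0,"wy": 0,"wz": 0,"gripper": 0.45},{"tx": 0,"ty": 0,"tz": -3,"wx": 0,"wy": 0,"wz": 0,"gripper": 0.45},{"tx": 0,"ty": 0,"tz": -4,"wx": 0,"wy": 0,"wz": 0,"gripper": 0.45},{"tx": 0,"ty": 0,"tz": -4,"wx": 0,"wy": 0,"wz": 0,"gripper": 0.45},{"tx": 0,"ty": 0,"tz": -4,"wx": 0,"wy": 0,"wz": 0,"gripper": 0.45},{"tx": 0,"ty": 0,"tz": -2,"wx": 0,"wy": 0,"wz": 0,"gripper": 0.45},{"tx": 0,"ty": 0,"tz": 0,"wx": 0,"wy": 0,"wz": 0,"gripper": 0.45},{"tx": 0,"ty": 0,"tz": 0,"wx": 0,"wy": 0,"wz": 0,"gripper": 0.45}]'

```text
t: 21.15
ee_pos: [0.5866, 0.1599, 0.2134]
orientation: [-0.133, 0.991, -0.0, -0.0]
force: [0.7, -0.4, 0.4]
grip_width: 0.0389
gripper_force: 0.0
```

```bash
python3 m.py; python3 - <<'E'
from lid import *
f=lid(); save(f,'e.png')
def rect(P,n): r=cv2.minAreaRect((P[:,:2]*1000).astype(np.float32)); print(n,np.round(r[0],1),np.round(r[1],1))
W=cloud(f)
for k,(a,b,c,d),h in(('jar',(240,255,275,305),.066),('carton',(258,203,306,248),.04)):
    P=W[b:d,a:c].reshape(-1,3); rect(P[abs(P[:,2]-h)<.006],k)
E
```

```text
21.15 [0.58660234 0.15992636 0.21340036] [-0.965 -0.263  0.001]
handle 1698 ((570.7852172851562, 155.80169677734375), (101.2938003540039, 19.741281509399414), 15.74586296081543) 0.022989665935696568
blade 1525 ((657.7833251953125, 182.02532958984375), (83.69178771972656, 86.66867065429688), 59.87744903564453) 0.014544609306103962
all 3223 ((623.0014038085938, 157.17735290527344), (184.2174530029297, 111.12751770019531), 36.5915412902832) 0.02152138180128904
floor 0.003116449230918583
scene lid angle deg pct (incl. 8 mm thickness ~+4) 2665 [ 99.4 103.  103.8 105.4 108.2]
jar [636.2   5. ] [41.6 40. ]
carton [460.1 -11.7] [55.9 76.6]
```

View pics/e.png

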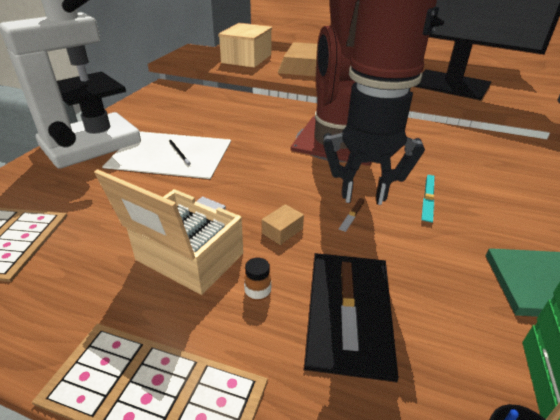

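The lid stands beyond upright (145,215). The knife lies flat inside the tray (348,305), and the jar (257,280) and carton (282,225) have not moved. The gripper is clear, so I hand in.

```bash
python3 -c "
from rig import *
print(finish_job())"
```

```text
the job is handed in; nothing more can be done
None
```

The job is handed in, no verdict shown: the knife levered the lid open to about 9° past upright and lies back inside the tray, with the jar and carton unmoved, at about 21 s of the 64 s allowed.

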